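# Load a pendant blank on the drill slide and hold it at the first click

### The arm

A 6-joint arm with a two-finger parallel gripper is mounted at the origin on a cart in front of the work surface, level with it; the furniture and walls round the work are solid. World frame = base frame: x ahead of the robot, y to its left, z up, the work surface at z = 0. Lengths are in m, angles in rad, forces in N, time in s.
With the tool pointing down it reaches from about 0.35 to 0.975 m from the base axis. Payload 4.9 kg.
Tool frame: the origin (TCP) lies at the very end of the fingers, on their centre line; the grasp point (between the pads) lies r.grasp_offset behind it (r.grasp_offset is the distance from the TCP to the grasp point, in m); x points along the fingers, z is the direction in which the jaws open and shut, and the axes are right-handed (so a half turn about x gives the same grasp; the last joint's range is limited). The gripper opens to 85 mm and grips with 20 to 120 N. Pads are 22 mm wide; open, the fingers measure 114 mm over their backs; the gripper's body (76 mm by 85 mm) begins 54 mm behind the grasp point. The pads swing forward as they close: fully open they stand 13 mm farther back than shut.
Start: joints at [1.209, 0.053, 1.613, -0, 1.476, -0.119], TCP at [0.15, 0.607, 0.197] pointing down, gripper open.
Joint ranges: [-3.01, 3.01], [-1.01, 2.22], [0.06, 2.58], [-1.02, 4.17], [0.09, 2.62], [-3.14, 3.14]. Speed limits (rad/s): [2.57, 2.57, 3.14, 3.14, 3.14, 3.14].

### API

Orientations are given as a unit quaternion [x, y, z, w].
In Python, from workcell import r gives the robot as it stands. The module is installed in compiled form; this text tells all that it offers. Calls block until the motion is done:
- r.movep(position, orientation): joint-space move of the TCP to a pose.
- r.line_to(position, rot=None, speed=0.15, guard=None): straight line of the TCP; rot=None keeps the orientation; speed is the mean speed in m/s. With guard (N) it stops when the force on the tool has changed by that much, and returns True; else False.
- r.move_j(angles): joint-space move.
- r.gripper_to(opening, strength=None): finger opening in m; strength is the grip in N (None keeps the last); returns when the fingers have stopped.
- r.hold(seconds).
- r.inverse_kinematics(position, orientation): joint angles nearest the present ones, or None.
- r.sense(): the state.
- r.grab_frame(name): name is "scene" or "top" or "wrist"; returns (picture, depth): 400x640x3 uint8, blue, green, red; 400x640 float32, m along the optical axis (not along the pixel's ray), 0 where there is no reading.
- r.calibration(name): a dict with "fx", "fy", "cx", "cy" (pixels), "view" (4x4, takes a point from world to camera coordinates). Camera axes: x right, y up, looking along -z (the intrinsics and any distortion apply to the point x, -y, -z); pixel columns grow to the right and rows downward; lengths in m; the calibration is good to about 2 mm. A picture is of the moment at which its call begins: read the wrist's pose just before it. calibration takes no time and is no camera call; for the wrist camera it gives the pose at the moment of the call.
A pose or a line that the arm cannot do raises r.IKError and nothing moves.
- r.hand_in(): hands the job in, once; it reports no verdict.
The state is a dict: "time": time; "joint_pos": joint angles; "qvel": joint speeds; "effort": joint torques, N m; "position": TCP position; "eef_rot": TCP orientation; "ft_force": force on the tool from outside, world axes, zero at the start; "wrist_torque": the same for the moment, N m; "grip_width": finger opening in m.
Only numpy, scipy, OpenCV 4.12 (cv2) and the standard library are available. Lean on these libraries where they do the work, as an engineer would, in place of code of your own. Each camera call takes 0.05 s, during which the arm holds its last target. There are 200 camera calls.

### The job

Set the blue-jawed work holder with the wooden blank onto the two pegs of the steel slide bar, fully down, and let go of it. Then take the black knob at the end of the bar and slide the bar towards the drill until the ball clicks into the first notch, which puts the first punch mark under the bit; do not run on towards the second notch. Finish still gripping the knob, holding the bar still in that notch ready for drilling; keep off the drill and do not knock the sanding block, pliers or bead jar about.

Things in the scene. Friction and masses are not known exactly. Their poses are not given: they have to be found in the camera images.
- holder_center (a point): Loose work holder, 0.22 kg: aluminium plate 46 x 84 x 12 mm (x, y, z) with two blue jaws clamping a wooden blank. Jaws and blank form a block 34 mm wide in x, 44 long in y, 12 to 43 mm above the underside: grip it across x, above the plate. Point: its centre, 21.5 mm above the underside. Through holes 10 mm wide at y = -31 and +31 mm; either way round fits.
- seat (a point): Point on the slide bar's flat top (33 mm above the bench) midway between its two upright pegs; moves with the bar. Pegs 8 mm thick, 10 mm high, top 4 mm tapered, at y = -31 and +31 mm. y runs along the rail from drill to knob, z up. A holder fully seated lies flat on the bar, its centre 21.5 mm above this point, its y along this y.
- knob (a point): Black upright knob on the end of the bar: cylinder 18 mm in diameter, 42 to 78 mm above the bench. Point: on its axis 62 mm above the bench, at y = +130 mm of the seat. Moves with the bar, same axes. Bar top below it: 33 mm.
- slide_bar: Steel bar 42 mm wide, 382 mm long, 0.5 kg, sliding on the rail of a fixed aluminium base (141 x 455 mm). Origin at bench height below the seat, same axes. Slide it along its -y to bring the work to the drill; sliding drag about 1.5 N. It starts 140 to 210 mm short of the first click and can run on to a hard stop 25 mm or more past it.
- first_notch (a point): First notch (10 mm wide) in the bar's rear edge, at x = +21, y = -12 mm of the seat, 26 mm above the bench; moves with the bar. The second notch, for the second hole, is 24 mm further along +y: not to be used now.
- drill_tip (a point): Tip of the bit, 83 mm above the bench over the bar's centre line (seated blank's top: 76 mm); y along the rail as for the bar. A spring ball in the drill's foot, at this y, rubs on the bar's rear edge: it clicks when the first notch comes to y = 0 here. It draws the bar in over the last 4 mm with up to 3 N, needs about 7 N to leave, and centres the bar if the grip is loosened.
- drill_head: Small green drill head, fixed, clamped anywhere along the rail: 20 mm column, 278 mm high, 80 mm behind the bit (+x); motor 54 mm in diameter above the bit, 0.15 to 0.27 m high. Origin at bench height straight below the bit.
- sanding_block: Bystander: brown sanding block 62 x 100 x 32 mm, origin under its centre.
- pliers_red: Bystander: red-handled pliers lying flat, 153 x 47 x 10 mm, origin under the centre.
- bead_jar: Bystander: small bead jar with black lid, 48 mm in diameter, 56 mm high, origin under its centre.
Mind the look-alikes: they are no part of the job. Of the things that look like the part that bears holder_center, the largest one is meant.

How it is judged:
On the way:
1. the holder sits fully down on both pegs, let go, while the bar is still well short of the drill (z of holder_center in the frame of seat below 0.0235 m and horizontal distance between holder_center and seat below 0.002 m and angle between the y axis of holder_center and the y axis of seat, either way round below 0.06 rad and angle between holder_center's own z axis and vertical below 0.05 rad and contact force between the fingers and holder below 0.3 N and y of first_notch in the frame of drill_tip above 0.1 m), for 0.2 s.
At the end, for the whole second after the job is handed in: Holder flat on both pegs, untouched (centre within 2 mm sideways and in height, turned under 0.06 rad); first notch within 1.5 mm of the ball along the rail, so the ball is in it; bar at rest, the fingers gripping the knob with more than 2 N (z of holder_center in the frame of seat below 0.0235 m and horizontal distance between holder_center and seat below 0.002 m and angle between the y axis of holder_center and the y axis of seat, either way round below 0.06 rad and angle between holder_center's own z axis and vertical below 0.05 rad and contact force between the fingers and holder below 0.3 N and y of first_notch in the frame of drill_tip between -0.0015 and 0.0015 m and contact force between the fingers and slide_bar above 2 N and linear speed of slide_bar below 0.004 m/s); the arm keeps its last pose, push and grip.
It fails at once if the bar is run more than 8 mm past the first notch (y of first_notch in the frame of drill_tip below -0.008 m).
It fails at once if the robot pushes against the drill head (contact force between any of the fingers, the arm and drill_head above 3 N).
It fails at once if the sanding block, pliers or bead jar is shifted by more than 25 mm (distance of any of sanding_block, pliers_red, bead_jar from where it was at the start of the episode above 0.025 m).
It also fails if it takes over 58 s, if anything falls off the work surface, if the arm or the gripper's body presses on something with over 40 N, if the wrist force passes 120 N, or if a joint passes its speed limit or range.

## Working session

There is one attempt and no reset: what is moved stays moved. The work goes in short steps, each a Python script; the robot and the scene stay as the last script left them, time stands still between calls to the robot, and variables do not carry over. Pictures are saved under pics/ and viewed, about 8 in all and at most 12, crops included, and the job is handed in when it is done.

```bash
mkdir -p pics
cat > h.py <<'E'
import numpy as np, cv2
from workcell import r
def world(name, K=None):
    img,d=r.grab_frame(name); c=r.calibration(name)
    return img,d,pts(d,c),c
def pts(d,c):
    v,u=np.mgrid[:400,:640]
    P=np.stack([(u-c['cx'])/c['fx']*d,-(v-c['cy'])/c['fy']*d,-d,np.ones_like(d)],-1)
    W=(P@np.linalg.inv(c['view']).T)[...,:3]; W[d==0]=np.nan
    return W
E
python3 - <<'E'
from h import *
for n in ('top','scene'):
    i,d,W,c=world(n); cv2.imwrite(f'pics/{n}0.png',i); np.save(f'{n}0.npy',W); print(n,{k:c[k] for k in c})
print(r.sense(), r.grasp_offset)
E
```

```text
top {'fx': 410.9116317379609, 'fy': 410.9116317379609, 'cx': 320.44953029685666, 'cy': 198.25103535699319, 'view': array([[-0.01325642, -0.99979146, -0.01553409,  0.07392089],
       [ 0.98372639, -0.0158242 ,  0.17897483, -0.5185204 ],
       [-0.17918332, -0.01290873,  0.98373101, -1.06584464],
       [ 0.        ,  0.        ,  0.        ,  1.        ]])}
scene {'fx': 399.2150411693986, 'fy': 399.2150411693986, 'cx': 319.02531698095333, 'cy': 203.6703912822694, 'view': array([[-0.85962686, -0.51074741, -0.01336928,  0.45333713],
       [ 0.23813215, -0.42367112,  0.87395415, -0.18862388],
       [-0.452034  ,  0.74809081,  0.48582445, -1.12092126],
       [ 0.        ,  0.        ,  0.        ,  1.        ]])}
{'time': 0.1, 'joint_pos': array([ 1.20897135e+00,  5.33009654e-02,  1.61412347e+00, -8.12318317e-06,
        1.47600164e+00, -1.19004326e-01]), 'qvel': array([ 0.00087886, -0.00315229, -0.00475765, -0.00172543,  0.00124897,
       -0.00100476]), 'effort': array([-3.44365499e-04, -3.94903672e+01, -3.71363246e+01, -9.74959198e-05,
        3.89274748e-03, -2.84327075e-05]), 'position': array([0.15006199, 0.60608594, 0.19539958]), 'eef_rot': array([-0.43610178,  0.55742797,  0.43542482,  0.55632231]), 'ft_force': array([0.63632757, 0.01310336, 0.67088316]), 'wrist_torque': array([ 0.01681358, -0.00743288, -0.00301738]), 'grip_width': 0.08557181532054468} 0.0187
```

View pics/top0.png

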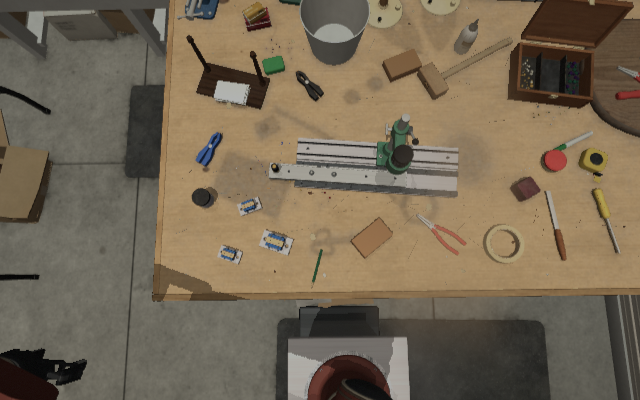

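View pics/scene0.png

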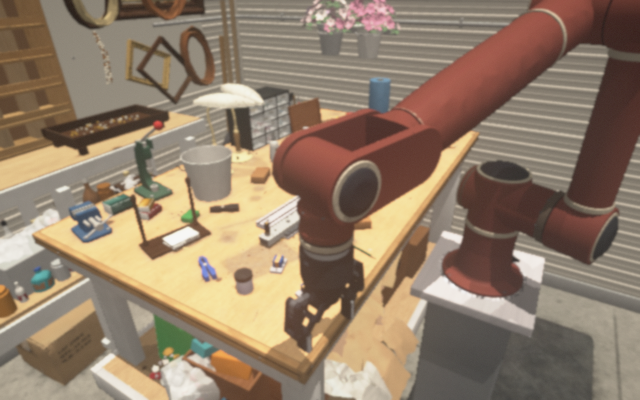

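The top view shows the bar with its knob at (276,168), pegs at about (311,172) and (334,173), and the drill at (400,155). Three holders are visible at (277,242), (249,206) and (230,254), and the first is the largest. The jar is at (203,197), the sanding block at (372,237) and the pliers at (441,235). The scene view adds little.

Run:
```python
from h import *
W=np.load('top0.npy')
for n,(u,v) in dict(holder=(277,242),h2=(249,206),h3=(230,254),knob=(276,166),barL=(290,173),barR=(380,182),peg1=(311,172),peg2=(334,173),jar=(203,195),block=(372,237),drill=(400,152),bench=(330,260)).items(): print(n,W[v,u].round(4))
i=cv2.imread('pics/top0.png')
cv2.imwrite('pics/c1.png',cv2.resize(i[130:270,190:470],None,fx=2.85,fy=2.85,interpolation=cv2.INTER_CUBIC))
# wrist camera offset in tool frame
from scipy.spatial.transform import Rotation as R
s=r.sense(); T=np.eye(4);T[:3,:3]=R.from_quat(s['eef_rot']).as_matrix();T[:3,3]=s['position']
print((np.linalg.inv(T)@np.linalg.inv(r.calibration('wrist')['view'])).round(4), T.round(3), r.calibration('wrist'))
```

```text
holder [0.4035 0.1842 0.0416]
h2 [0.5037 0.2627 0.0331]
h3 [0.3739 0.3119 0.0316]
knob [0.6042 0.184  0.0757]
barL [0.5955 0.1504 0.0303]
barR [ 0.5645 -0.098   0.0356]
peg1 [0.594  0.0914 0.0437]
peg2 [0.5908 0.0281 0.0408]
jar [0.5324 0.3842 0.0541]
block [ 0.4142 -0.0714  0.0289]
drill [ 0.5802 -0.1132  0.2675]
bench [0.355  0.043  0.0053]
[[ 3.000e-04  2.990e-01 -9.543e-01 -1.778e-01]
 [-1.000e-03  9.543e-01  2.990e-01  7.630e-02]
 [ 1.000e+00  9.000e-04  6.000e-04  8.000e-04]
 [ 0.000e+00  0.000e+00  0.000e+00  1.000e+00]] [[-0.001 -0.971  0.24   0.15 ]
 [-0.002  0.24   0.971  0.606]
 [-1.     0.    -0.002  0.195]
 [ 0.     0.     0.     1.   ]] {'fx': 316.4969483093114, 'fy': 316.4969483093114, 'cx': 319.3774970742514, 'cy': 203.26660083001698, 'view': array([[ 0.24139875,  0.97042367, -0.00212983, -0.62468238],
       [-0.92625826,  0.22975664, -0.29875996,  0.03841102],
       [-0.2894344 ,  0.07409306,  0.95432591, -0.38039823],
       [ 0.        ,  0.        ,  0.        ,  1.        ]])}
```

View pics/c1.png

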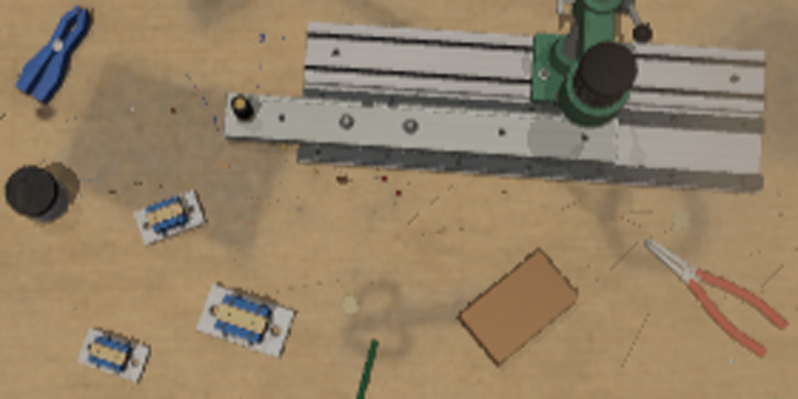

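The crop confirms it. The holder's long axis is tilted about 16° and the bar about 3°. I'll hover the wrist camera over each with the same relative geometry, so that calibration errors cancel.

```bash
cat >> h.py <<'E'
from scipy.spatial.transform import Rotation as R
def quat(a):   # tool down, tool y along (sin a, cos a), jaws across
    z=np.array([np.cos(a),-np.sin(a),0]); x=np.array([0,0,-1.]); y=np.cross(z,x)
    return R.from_matrix(np.stack([x,y,z],1)).as_quat()
def yv(a): return np.array([np.sin(a),np.cos(a),0])
def wshot(name):
    r.hold(0.3); c=r.calibration('wrist'); img,d=r.grab_frame('wrist'); W=pts(d,c)
    cv2.imwrite(f'pics/{name}.png',img); np.savez(f'{name}.npz',W=W,view=c['view'],img=img)
    return img,W
E
python3 - <<'E'
from h import *
for n,p,a,z in (('wh',[.4035,.184],.28,.14),('ws',[.5924,.06],.045,.173)):
    r.movep(np.array([*p,z])+.03*yv(a),quat(a)); wshot(n); s=r.sense(); print(s['time'],s['position'],s['joint_pos'].round(2))
i=np.hstack([cv2.imread('pics/wh.png')[:,120:520],cv2.imread('pics/ws.png')[:,120:520]]); cv2.imwrite('pics/hs.png',i)
E
```

```text
2.1833 [0.41171943 0.21317197 0.14004194] [ 0.32 -0.31  2.04  0.    1.41  0.6 ]
3.425 [0.59327152 0.09067989 0.17311811] [0.03 0.01 1.7  0.   1.44 0.07]
```

View pics/hs.png

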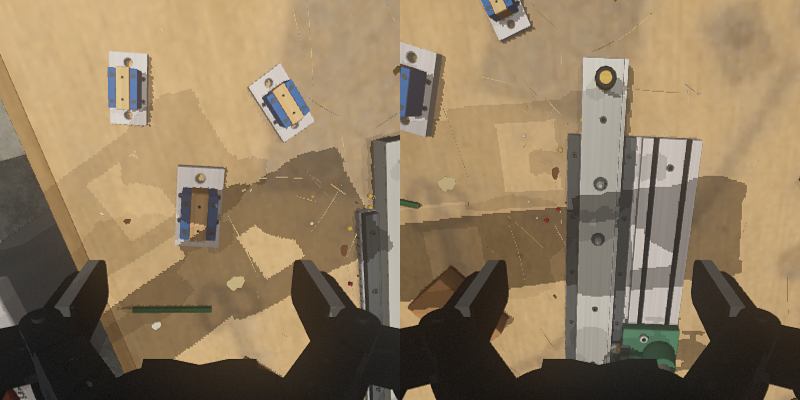

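Left half: the holder is at (200,205), about 4° off the tool axis, with its far hole at (201,178). Right half: the pegs are at (599,184) and (597,239), and the knob is at (605,77). Next I fit these numerically from depth.

Run:
```python
from h import *
def rect(W,m):
    (c,s,an)=cv2.minAreaRect(W[m][:,:2].astype(np.float32)*1000); return np.array(c).round(1),np.array(s).round(1),round(an,2)
def seg(W,c,rad,zl,zh):
    with np.errstate(all='ignore'): m=(np.hypot(W[...,0]-c[0],W[...,1]-c[1])<rad)&(W[...,2]>zl)&(W[...,2]<zh)
    n,l,st,ce=cv2.connectedComponentsWithStats(m.astype(np.uint8)); k=1+np.argmax(st[1:,4]); return l==k
W=np.load('wh.npz')['W']; c=(.4035,.184)
for zl,zh in((.008,.05),(.009,.016),(.03,.05),(.039,.05)):
    m=seg(W,c,.06,zl,zh); print(zl,zh,m.sum(),rect(W,m),W[m].mean(0).round(4),np.median(W[m][:,2]).round(4))
W=np.load('ws.npz')['W']
m=seg(W,(.5924,.06),.16,.029,.036); q=W[m]; print('bar',m.sum(),rect(W,m),np.median(q[:,2]))
# bar centreline fit: per-y min/max x
ys=np.arange(-.03,.19,.01); C=[]
for y in ys:
    b=q[abs(q[:,1]-y)<.003]; 
    if len(b)>10: C.append((y,b[:,0].min(),b[:,0].max()))
C=np.array(C); print((C*1000).round(1).tolist())
for u,v in((319,184),(317,239)):
    w=W[v-9:v+10,u-9:u+10].reshape(-1,3); k=w[w[:,2]>.0365]; t=k[k[:,2]>.041]; print('peg',len(k),k.mean(0).round(4),len(t),t.mean(0).round(4),k[:,2].max())
m=seg(W,(.598,.19),.04,.074,.085); print('knob',rect(W,m),W[m].mean(0).round(4))
a=cv2.imread('pics/wh.png')[155:255,270:370];b=cv2.imread('pics/ws.png')[160:260,270:370]
cv2.imwrite('pics/z.png',cv2.resize(np.hstack([a,b]),None,fx=4,fy=4,interpolation=cv2.INTER_CUBIC))
```

```text
0.008 0.05 3529 (array([404.2, 190.4]), array([84.6, 46.1]), 70.64) [0.4062 0.1973 0.028 ] 0.0311
0.009 0.016 1607 (array([404.2, 190.4]), array([84.6, 46.1]), 70.64) [0.4073 0.2009 0.0125] 0.0125
0.03 0.05 1779 (array([404.3, 190.8]), array([47.3, 33.9]), 70.79) [0.4049 0.1927 0.0425] 0.0428
0.039 0.05 1699 (array([404.3, 190.8]), array([47.3, 33.9]), 70.79) [0.4046 0.1918 0.0428] 0.0428
bar 10640 (array([591. ,  54.8]), array([309.4,  42.6]), 85.04) 0.033433346809094294
[[-30.0, 563.2, 604.7], [-20.0, 563.9, 605.1], [-10.0, 564.5, 606.4], [0.0, 565.2, 606.8], [10.0, 565.9, 608.2], [20.0, 567.6, 608.4], [30.0, 568.3, 609.9], [40.0, 568.9, 610.2], [50.0, 569.6, 611.5], [60.0, 570.2, 612.8], [70.0, 571.8, 608.9], [80.0, 572.5, 614.3], [90.0, 573.1, 614.6], [100.0, 573.8, 615.9], [110.0, 574.3, 617.2], [120.0, 576.1, 617.4], [130.0, 576.5, 618.7], [140.0, 577.3, 619.9], [150.0, 577.9, 620.1], [160.0, 579.5, 621.2], [170.0, 580.1, 622.4], [180.0, 580.7, 622.6]]
peg 53 [0.594  0.0907 0.0412] 29 [0.5941 0.0903 0.0427] 0.044410744259995416
peg 49 [0.5888 0.0294 0.041 ] 25 [0.5889 0.0288 0.0426] 0.04427334343938022
knob (array([602.6, 188. ]), array([17.3, 17. ]), 87.15) [0.6026 0.1883 0.0784]
```

View pics/z.png

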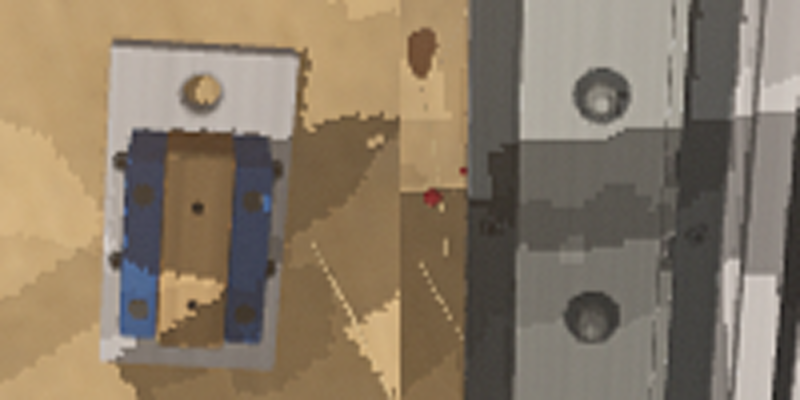

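Depth fits: the holder plate measures 84.6×46.1 mm, centred at (0.4042, 0.1904), a≈0.338. The bar angle is about 0.085, the pegs are 61.7 mm apart, and the seat is near (0.5912, 0.0593). All of this matches the given sizes, so I'll grasp and look again.

Run:
```python
from h import *
def ray(n,u,v,z):
    f=np.load(n+'.npz'); c=r.calibration('wrist'); V=np.linalg.inv(f['view']); d=V[:3,:3]@np.array([(u-c['cx'])/c['fx'],-(v-c['cy'])/c['fy'],-1]); o=V[:3,3]; return (o+d*(z-o[2])/d[2]).round(4)
print('hole',ray('wh',320.0,177.8,.012),'expect',np.array([.4042,.1904,.012])+.031*yv(.338))
print('pegs',ray('ws',320.2,183.7,.042),ray('ws',318,239.4,.042))
a=.338; p=np.array([.4042,.1904,0]); q=quat(a)
r.movep(p+[0,0,.10],q); r.line_to(p+[0,0,.017],q,speed=.08,guard=8); print(r.sense()['position'])
r.gripper_to(.025,40); print(r.sense()['grip_width'])
r.line_to(p+[0,0,.12],speed=.12)
s=r.sense(); print(s['time'],s['position'],s['ft_force'],s['grip_width'])
img,W=wshot('wg'); s=r.sense()
T=np.eye(4);T[:3,:3]=R.from_quat(s['eef_rot']).as_matrix();T[:3,3]=s['position']; np.save('Tg.npy',T)
cv2.imwrite('pics/g.png',img[100:400,160:480])
```

```text
hole [0.4144 0.2205 0.012 ] expect [0.41447963 0.21964601 0.012     ]
pegs [0.5942 0.0918 0.042 ] [0.5892 0.0312 0.042 ]
[0.40483509 0.19059838 0.01768981]
0.024959749509229877
7.1333 [0.40350698 0.19020919 0.11899253] [-1.00091433 -0.04892733 -0.10212167] 0.025261693252619382
```

View pics/g.png

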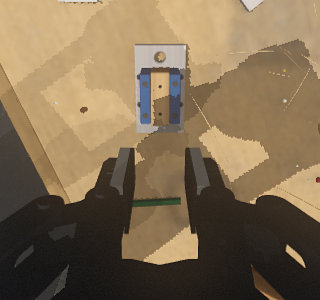

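The grasp missed: the holder is still on the bench at about (160,88) in the crop, and the fingers closed to the commanded 25 mm. I'll check whether it moved and whether `grip_width` means what I assume.

Run:
```python
from h import *
W=np.load('wg.npz')['W']
T=np.load('Tg.npy'); 
def rect(W,m):
    (c,s,an)=cv2.minAreaRect(W[m][:,:2].astype(np.float32)*1000); return np.array(c).round(1),np.array(s).round(1),round(an,2)
def seg(zl,zh,c=(.4042,.1904),rad=.07):
    m=(np.hypot(W[...,0]-c[0],W[...,1]-c[1])<rad)&(W[...,2]>zl)&(W[...,2]<zh)
    n,l,st,ce=cv2.connectedComponentsWithStats(m.astype(np.uint8)); return l==1+np.argmax(st[1:,4])
for z in ((.008,.05),(.038,.05)): m=seg(*z); print(rect(W,m),W[m].mean(0))
# fingers in tool frame
P=(np.c_[W.reshape(-1,3),np.ones(256000)]@np.linalg.inv(T).T)[:,:3].reshape(400,640,3)
for v in (240,255,265,280,300,320,340):
    row=P[v]; k=np.where((row[:,0]<.02)&(abs(row[:,2])<.06))[0]
    print(v,[(int(u),*(row[u]*1000).round(0)) for u in k[::max(1,len(k)//8)]])
s=r.sense(); print(s['grip_width'],s['position'],s['time'])
```

```text
(array([404.2, 190.4]), array([84.7, 46.2]), 70.81) [0.40615954 0.19614962 0.02798317]
(array([404.4, 190.9]), array([47. , 33.6]), 69.62) [0.40462141 0.19185747 0.0428534 ]
240 []
255 [(278, np.float64(-47.0), np.float64(12.0), np.float64(-19.0)), (282, np.float64(-47.0), np.float64(11.0), np.float64(-17.0)), (286, np.float64(-48.0), np.float64(12.0), np.float64(-15.0)), (290, np.float64(-47.0), np.float64(11.0), np.float64(-14.0)), (294, np.float64(-36.0), np.float64(6.0), np.float64(-13.0)), (348, np.float64(-48.0), np.float64(12.0), np.float64(13.0)), (352, np.float64(-47.0), np.float64(11.0), np.float64(15.0)), (356, np.float64(-48.0), np.float64(12.0), np.float64(16.0)), (360, np.float64(-47.0), np.float64(11.0), np.float64(18.0))]
265 [(262, np.float64(-48.0), np.float64(7.0), np.float64(-26.0)), (270, np.float64(-49.0), np.float64(7.0), np.float64(-23.0)), (278, np.float64(-57.0), np.float64(12.0), np.float64(-18.0)), (286, np.float64(-57.0), np.float64(12.0), np.float64(-14.0)), (294, np.float64(-39.0), np.float64(2.0), np.float64(-13.0)), (352, np.float64(-58.0), np.float64
[... 1782 characters left out ...]
), (445, np.float64(-93.0), np.float64(12.0), np.float64(40.0))]
340 [(134, np.float64(-103.0), np.float64(13.0), np.float64(-53.0)), (170, np.float64(-102.0), np.float64(12.0), np.float64(-43.0)), (206, np.float64(-91.0), np.float64(3.0), np.float64(-38.0)), (242, np.float64(-109.0), np.float64(18.0), np.float64(-21.0)), (279, np.float64(-107.0), np.float64(17.0), np.float64(-11.0)), (391, np.float64(-109.0), np.float64(18.0), np.float64(19.0)), (427, np.float64(-91.0), np.float64(3.0), np.float64(35.0)), (463, np.float64(-103.0), np.float64(13.0), np.float64(41.0)), (500, np.float64(-104.0), np.float64(13.0), np.float64(51.0))]
0.024921139649873674 [0.40395663 0.19032491 0.11956353] 7.4833
```

Run:
```python
from h import *
def fingers(W,T):
    P=(np.c_[W.reshape(-1,3),np.ones(256000)]@np.linalg.inv(T).T)[:,:3].reshape(400,640,3)
    k=(P[...,0]<.012)&(abs(P[...,2])<.075)&(abs(P[...,1])<.02)
    return P,k
W=np.load('wg.npz')['W']; P,k=fingers(W,np.load('Tg.npy'))
for y in range(-20,20,4):
    q=P[k&(abs(P[...,1]*1000-y)<2)]; print(y,len(q),(np.sort(q[:,0])[-8:]*1000).round(0) if len(q) else '')
# bench height as seen, fk check: rebuild height from wrist camera of bare bench
print('bench z',np.nanmedian(W[120:140,200:260,2]))
# test opening at several widths, one frame each
for w in (.085,.0):
    r.gripper_to(w); img,W=wshot(f'f{int(w*1000)}'); s=r.sense()
    T=np.eye(4);T[:3,:3]=R.from_quat(s['eef_rot']).as_matrix();T[:3,3]=s['position']
    P,k=fingers(W,T); q=P[k]; o=np.argsort(q[:,0])[-6:]; print(w,s['grip_width'],(q[o]*1000).round(0).tolist())
print((np.linalg.inv(T)@np.linalg.inv(r.calibration('wrist')['view']))[:3,3],s['joint_pos'],T[:3,3],s['time'])
cv2.imwrite('pics/f.png',cv2.resize(img[200:400,220:420],None,fx=2,fy=2))
```

```text
-20 0 
-16 0 
-12 276 [-72. -68. -68. -64. -64. -53. -53. -48.]
-8 2750 [-41. -41. -41. -41. -41. -41. -41. -41.]
-4 1245 [-41. -40. -40. -40. -40. -40. -40. -40.]
0 1486 [-39. -39. -39. -39. -39. -38. -38. -38.]
4 1846 [-38. -38. -38. -38. -37. -37. -37. -37.]
8 4129 [-36. -36. -36. -36. -36. -36. -36. -36.]
12 18376 [-40. -40. -40. -39. -39. -39. -39. -39.]
16 5604 [-78. -78. -78. -78. -78. -78. -78. -77.]
bench z 0.0003880611200515194
0.085 0.08506693666412238 [[-48.0, 4.0, 43.0], [-48.0, 2.0, 43.0], [-48.0, -3.0, 43.0], [-48.0, -3.0, -43.0], [-48.0, -2.0, 43.0], [-47.0, 3.0, -43.0]]
0.0 -3.457318364196579e-05 [[-40.0, 11.0, 4.0], [-40.0, 11.0, -5.0], [-39.0, 11.0, -4.0], [-39.0, 11.0, 3.0], [-39.0, 11.0, -6.0], [-39.0, 11.0, -1.0]]
[-1.77775863e-01  7.72147135e-02 -5.72684024e-05] [ 2.73365632e-01 -3.37985118e-01  2.09329349e+00 -1.27705587e-05
  1.38631741e+00  6.11361574e-01] [0.40419954 0.19038884 0.12000426] 9.5667
```

View pics/f.png

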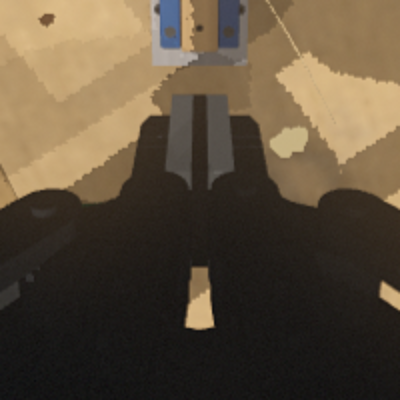

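The closed finger ends really sit about 37 mm behind the reported TCP (about 39 mm at 25 mm opening, 48 mm when open). That explains the empty grasp above the 43 mm block. The holder didn't move. I'll re-grasp about 38 mm deeper, guarded.

Run:
```python
from h import *
a=.338; p=np.array([.4042,.1904,0]); q=quat(a)
r.gripper_to(.085)
g=r.line_to(p+[0,0,-.021],q,speed=.08,guard=6); print(g,r.sense()['position'])
r.gripper_to(.02,40); print(r.sense()['grip_width'])
r.line_to(p+[0,0,.09],speed=.12)
img,W=wshot('wg2'); s=r.sense(); print(s['time'],s['position'],s['ft_force'],s['grip_width'])
T=np.eye(4);T[:3,:3]=R.from_quat(s['eef_rot']).as_matrix();T[:3,3]=s['position']; np.save('Tg2.npy',T)
P=(np.c_[W.reshape(-1,3),np.ones(256000)]@np.linalg.inv(T).T)[:,:3].reshape(400,640,3); np.save('P2.npy',P)
cv2.imwrite('pics/g2.png',cv2.resize(img[180:400,210:430],None,fx=2.5,fy=2.5))
for v in range(205,262,4): print(v,(P[v,320]*1000).round(1),(P[v,300]*1000).round(1))
```

```text
False [ 0.40468276  0.19054553 -0.02050403]
0.033362993976531
14.2083 [0.40397823 0.19034027 0.08960365] [ 1.01929853  0.13433849 -2.01383619] 0.03342956682325889
205 [88.8 -8.   0.4] [-34.3  31.4  -9.4]
209 [-25.8  26.5   0.2] [-33.4  29.1  -9.4]
213 [-31.1  26.2   0.2] [-33.3  27.   -9.5]
217 [-33.   24.8   0.2] [-33.2  24.9  -9.5]
221 [-32.7  22.7   0.2] [-32.8  22.7  -9.6]
225 [-38.6  22.9   0.1] [-37.4  22.4  -9.3]
229 [-43.5  22.8   0.1] [-41.2  21.9  -9.1]
233 [-47.6  22.6   0.1] [-46.3  22.1  -8.8]
237 [-52.4  22.8   0.1] [-50.3  21.8  -8.6]
241 [-58.7  23.7   0.1] [-54.1  21.7  -8.4]
245 [-63.   23.9   0.1] [-59.6  22.4  -8.1]
249 [-65.   23.1   0.1] [-62.7  22.   -7.9]
253 [-63.9  20.9   0.1] [-63.8  20.8  -7.8]
257 [-64.1  19.2   0.1] [-62.   18.2  -8. ]
261 [-62.9  16.8   0.1] [-63.2  17.   -7.9]
```

View pics/g2.png

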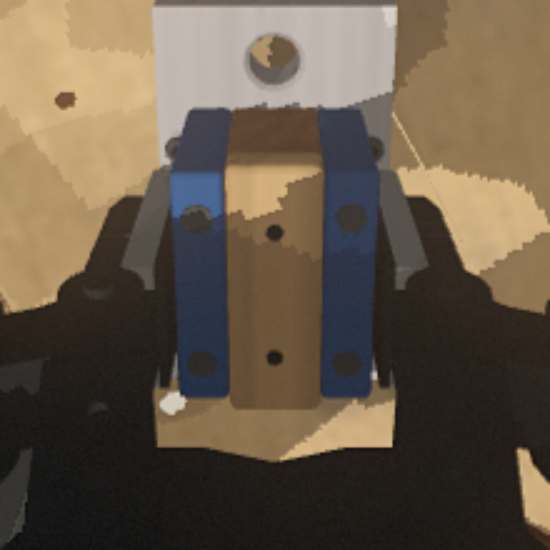

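The holder is now gripped square: width 33.4 mm, far hole at (274,58) in the crop, at the same tool-frame y as before the grip, so it didn't slip. The seat estimate is (0.5914, 0.0592) with angle 0.085, and TCP z should be about 0.0125 when seated. I'll lower it under guard.

```bash
cat >> h.py <<'E'
def settle(t,q,n=2):
    c=np.array(t,float)
    for _ in range(n):
        r.line_to(c,q,speed=.05); r.hold(.25); e=np.array(t)-r.sense()['position']; c=c+e
    return c,e
E
python3 - <<'E'
from h import *
a=.085;q=quat(a); p=np.array([.5914,.0592,0])
r.movep(p+[0,0,.07],q)
c,e=settle(p+[0,0,.03],q); print(e.round(5),r.sense()['ft_force'],R.from_quat(r.sense()['eef_rot']).as_matrix().round(4).tolist())
c[2]=.012
g=r.line_to(c,q,speed=.015,guard=5); r.hold(.2); s=r.sense(); print(g,s['position'],s['ft_force'],s['wrist_torque'],s['time'],s['grip_width'])
E
```

```text
[ 3.1e-04 -4.0e-05  4.3e-04] [-0.58893799 -0.65795975 -2.64988039] [[0.0, 0.0849, 0.9964], [-0.0, 0.9964, -0.0849], [-1.0, -0.0, 0.0]]
False [0.59146855 0.05919752 0.01221897] [-1.00035849  1.0305238   0.05779481] [-0.02057193  0.24501008  0.01140762] 18.3417 0.033327398117946654
```

It went down to z=0.0122 without tripping the guard, and the plate's weight is now carried by the bar. Next I release, back off and verify.

Run:
```python
from h import *
a=.085;q=quat(a); p=np.array([.5914,.0592,0])
r.gripper_to(.06); r.gripper_to(.085); r.line_to(p+[0,0,.10],q,speed=.12)
r.line_to(p+np.array([0,0,.16])+.045*yv(a),q,speed=.15)
img,W=wshot('wv'); print(r.sense()['time'])
def comp(m):
    n,l,st,ce=cv2.connectedComponentsWithStats(m.astype(np.uint8)); return l==1+np.argmax(st[1:,4])
near=np.hypot(W[...,0]-p[0],W[...,1]-p[1])<.06
for n,zl,zh in(('plate',.040,.050),('block',.068,.085)):
    m=comp(near&(W[...,2]>zl)&(W[...,2]<zh)); Q=W[m]
    A=np.c_[Q[:,:2]-Q[:,:2].mean(0),np.ones(len(Q))]; co=np.linalg.lstsq(A,Q[:,2],rcond=None)[0]
    print(n,cv2.minAreaRect(Q[:,:2].astype(np.float32)*1000),np.median(Q[:,2]),'tilt',co[:2])
m=comp((np.hypot(W[...,0]-.602,W[...,1]-.188)<.04)&(W[...,2]>.074)&(W[...,2]<.085)); print('knob',cv2.minAreaRect(W[m][:,:2].astype(np.float32)*1000))
cv2.imwrite('pics/v.png',cv2.resize(img[20:370,170:470],None,fx=1.7,fy=1.7))
# drill as seen from top & scene
i,d,Wt,c=world('top'); np.save('top1.npy',Wt); cv2.imwrite('pics/top1.png',i)
```

```text
20.975
plate ((591.7138671875, 59.13743591308594), (84.77462005615234, 45.98659896850586), 85.17791748046875) 0.04538916191578829 tilt [-0.00349446 -0.00558174]
block ((591.9047241210938, 59.36736297607422), (47.37449645996094, 33.70079803466797), 84.2496566772461) 0.07588302157911775 tilt [-0.00054733 -0.01897534]
knob ((602.5689697265625, 188.51577758789062), (17.180871963500977, 17.11382484436035), 39.22804260253906)
```

View pics/v.png

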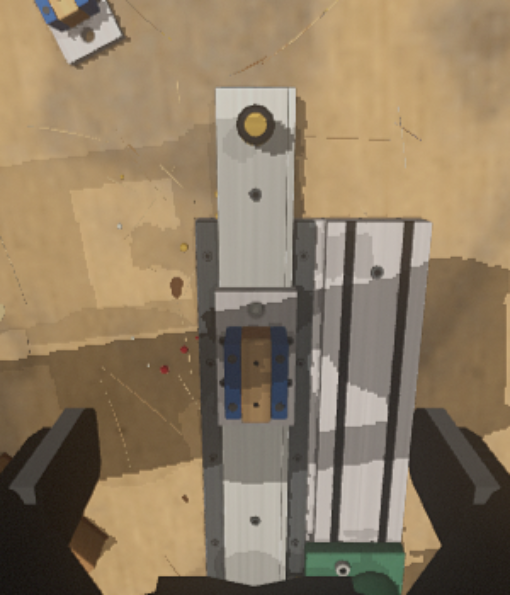

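The holder is seated: plate top at 45.4 mm (expected 45), block top at 75.9 mm (expected 76), level, and aligned with the bar. The near hole at (256,310) shows the peg inside. Next I locate the bit along the rail and grip the knob.

Run:
```python
from h import *
y=yv(.085)[:2]; x=np.array([np.cos(.085),-np.sin(.085)]); seat=np.array([.5916,.0590])
for n in('top0','top1'):
    W=np.load(n+'.npy'); img=cv2.imread(f'pics/{n}.png')
    nb=np.hypot(W[...,0]-.60,W[...,1]+.113)<.12
    for zl,zh in((.258,.272),(.272,.29),(.2,.255)):
        m=nb&(W[...,2]>zl)&(W[...,2]<zh); l=cv2.connectedComponentsWithStats(m.astype(np.uint8))
        for k in range(1,l[0]):
            if l[2][k,4]>15:
                Q=W[l[1]==k]; D=Q[:,:2]-seat; print(n,(zl,zh),len(Q),'bar x %s y %s'%((D@x).round(4)[[0]] ,''),'x rng',np.percentile(D@x,[2,98]).round(4),'y rng',np.percentile(D@y,[2,98]).round(4),Q[:,2].max().round(4))
for n in('ws','wv'):
    W=np.load(n+'.npz')['W']; img=np.load(n+'.npz')['img'].astype(int)
    m=(img[...,1]>img[...,2]+15)&(img[...,1]>img[...,0]+8)&(W[...,2]<.1)&(W[...,2]>.02)&(W[...,1]<0)
    D=W[m][:,:2]-seat; print(n,m.sum(),'green foot y max',np.percentile(D@y,[95,99]).round(4),'x',np.percentile(D@x,[2,98]).round(4))
```

```text
top0 (0.258, 0.272) 25 bar x [0.0813] y  x rng [0.0703 0.0806] y rng [-0.1873 -0.1705] 0.2718
top0 (0.258, 0.272) 327 bar x [0.0184] y  x rng [-0.021   0.0187] y rng [-0.1991 -0.1593] 0.2719
top0 (0.272, 0.29) 64 bar x [0.089] y  x rng [0.0713 0.0886] y rng [-0.1875 -0.1708] 0.2816
top0 (0.2, 0.255) 426 bar x [0.0955] y  x rng [0.0325 0.0894] y rng [-0.213  -0.1499] 0.2549
top0 (0.2, 0.255) 221 bar x [0.0197] y  x rng [-0.0264  0.0146] y rng [-0.2019 -0.1533] 0.2534
top1 (0.258, 0.272) 23 bar x [0.0806] y  x rng [0.0707 0.0797] y rng [-0.1876 -0.1701] 0.2714
top1 (0.258, 0.272) 322 bar x [0.0191] y  x rng [-0.0207  0.0192] y rng [-0.1989 -0.1593] 0.2717
top1 (0.272, 0.29) 67 bar x [0.0881] y  x rng [0.0709 0.0881] y rng [-0.1879 -0.171 ] 0.282
top1 (0.2, 0.255) 422 bar x [0.0955] y  x rng [0.0321 0.0895] y rng [-0.2128 -0.1507] 0.255
top1 (0.2, 0.255) 223 bar x [0.0193] y  x rng [-0.0262  0.0142] y rng [-0.2019 -0.1534] 0.251
ws 1305 green foot y max [-0.1481 -0.1471] x [0.036 0.101]
wv 939 green foot y max [-0.148  -0.1472] x [0.0354 0.1017]
```

Run:
```python
from h import *
a=.085;q=quat(a); k=np.array([.6026,.1885,0])
r.movep(k+[0,0,.09],q)
g=r.line_to(k+[0,0,.008],q,speed=.1,guard=6); print(g)   # finger end ~ .047 closed
r.gripper_to(.01,40); r.hold(.3); s=r.sense(); print(s['position'],s['grip_width'],s['ft_force'],s['time'])
```

```text
False
[0.60230761 0.18858585 0.00828958] 0.017014420092448506 [-4.9730084  -0.0455736   5.52379592] 23.4333
```

Column and motor both put the bit at y≈-0.179 m from the seat, so the travel is about 167 mm. The knob is gripped at 17 mm. I'll slide to 152 mm, then creep while logging force along the bar.

Run:
```python
from h import *
a=.085;q=quat(a); y=yv(a); s=r.sense(); p0=s['position'].copy(); np.save('p0.npy',p0)
f=lambda s:(round(float((p0-s['position'])@y)*1000,2),round(float(s['ft_force']@y),2))
r.line_to(p0-.05*y,q,speed=.05); print(f(r.sense()))
r.line_to(p0-.152*y,q,speed=.06); r.hold(.2); print(f(r.sense()),r.sense()['time'])
for t in np.arange(.153,.164,.001):
    r.line_to(p0-t*y,q,speed=.01); s=r.sense(); print(f(s),end=' ')
print(s['time'],s['grip_width'],s['ft_force'])
```

```text
(50.5, 0.31)
(152.21, -0.47) 26.6333
(153.07, 0.85) (154.04, 0.7) (155.01, 1.19) (156.04, 0.45) (157.02, 1.1) (158.02, 0.58) (159.02, 0.5) (160.04, 0.95) (161.03, 1.28) (162.04, 0.72) (163.17, 0.84) (164.55, -1.63) 29.6333 0.017044878013034944 [-4.76500385 -1.22709869  5.05801382]
```

At 163–164 mm the force flips to a pull of -1.6 N, so the ball has started drawing the bar in. That agrees with the 167 mm estimate. I'll continue in 0.5 mm steps and watch for the force to reverse.

Run:
```python
from h import *
a=.085;q=quat(a); y=yv(a); p0=np.load('p0.npy')
f=lambda s:(round(float((p0-s['position'])@y)*1000,2),round(float(s['ft_force']@y),2))
for t in np.arange(.1645,.1682,.0005):
    r.line_to(p0-t*y,q,speed=.01); r.hold(.15); s=r.sense(); print(f(s),end=' ')
    if s['ft_force']@y>2.5: break
print(s['time'])
```

```text
(164.84, -0.73) (165.35, -1.17) (166.03, -1.81) (166.71, -2.05) (167.42, -2.1) (168.05, -2.23) (168.38, -1.57) (168.56, -1.91) 32.8333
```

Run:
```python
from h import *
a=.085;q=quat(a); y=yv(a); p0=np.load('p0.npy')
f=lambda s:(round(float((p0-s['position'])@y)*1000,2),round(float(s['ft_force']@y),2),s['ft_force'].round(2),round(s['grip_width'],4))
r.gripper_to(.03); r.hold(.6); print(f(r.sense()))
img,W=wshot('wk')
m=(np.hypot(*np.moveaxis(W[...,:2]-(p0-.168*y)[:2],-1,0))<.03)&(W[...,2]>.074)&(W[...,2]<.085); Q=W[m]; print(len(Q),cv2.minAreaRect(Q[:,:2].astype(np.float32)*1000) if len(Q)>5 else '')
exp=np.array([602.6,188.5])-167*y[:2]; print('expected at 167',exp)
pc=p0-.168*y; r.line_to(pc,q,speed=.01)
r.gripper_to(.01,30); r.hold(.5); s=r.sense(); print(f(s),s['time'])
cv2.imwrite('pics/k.png',img)
i,d,Wt,c=world('top'); np.save('top2.npy',Wt); cv2.imwrite('pics/top2.png',cv2.resize(i[120:220,250:480],None,fx=3.4,fy=3.4))
```

```text
(167.99, -0.52, array([-0.33, -0.49,  0.14]), 0.0301)
2834 ((588.4143676757812, 22.502225875854492), (24.20073127746582, 57.029788970947266), 84.90554809570312)
expected at 167 [588.42208697  22.10292436]
(168.01, -0.63, array([-3.29, -0.35,  3.3 ]), 0.017) 35.0667
```

View pics/k.png

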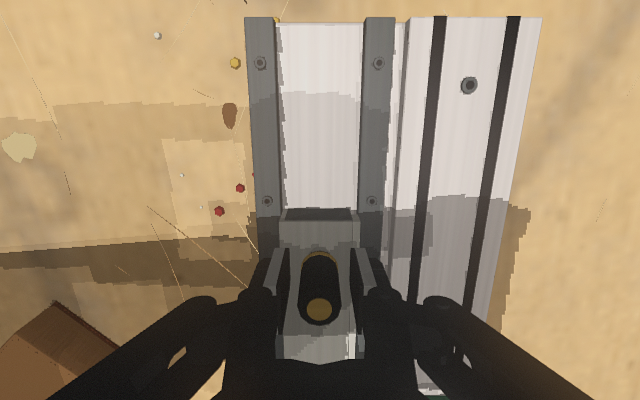

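The knob stands loosely between the open pads at (319,308). After the loosen and regrip, the force along y is only about -0.6 N. I'll now measure the bar's displacement and the holder from the pictures.

Run:
```python
from h import *
y=yv(.085)[:2]
W=np.load('wk.npz')['W']; u=np.arange(640)[None]
m=(abs(u-319)<22)&(W[...,2]>.074)&(W[...,2]<.085)&(np.arange(400)[:,None]>285); Q=W[m][:,:2]
l=cv2.connectedComponentsWithStats(m.astype(np.uint8)); k=1+np.argmax(l[2][1:,4]); Q=W[l[1]==k][:,:2]
c=np.array(cv2.minAreaRect(Q.astype(np.float32)*1000)[0]); print('knob',cv2.minAreaRect(Q.astype(np.float32)*1000),'travel',(np.array([602.57,188.4])-c)@y)
def blk(n,c0):
    W=np.load(n+'.npy'); m=(np.hypot(W[...,0]-c0[0],W[...,1]-c0[1])<.04)&(W[...,2]>.066)&(W[...,2]<.084)
    return W[m].mean(0),m.sum(),cv2.minAreaRect(W[m][:,:2].astype(np.float32)*1000)
s0=np.array([.5916,.059]); print(blk('top1',s0)); print(blk('top2',s0-.1675*y))
s=r.sense(); print(s['position'],s['ft_force'],s['time'])
```

```text
knob ((588.1067504882812, 21.12270736694336), (17.79801368713379, 17.333213806152344), 46.468994140625) travel 167.90126352761382
(array([nan, nan, nan]), np.int64(0), ((0.0, 0.0), (0.0, 0.0), 0.0))
(array([ 0.57532762, -0.10449679,  0.07550747]), np.int64(191), ((576.9095458984375, -108.17723846435547), (46.20159149169922, 33.55644226074219), 84.78132629394531))
[0.58787433 0.02118189 0.00835319] [-3.49468761 -0.19753258  3.56654818] 35.1167<stdin>:9: RuntimeWarning: Mean of empty slice.
  ret = um.true_divide(
```

View pics/top2.png

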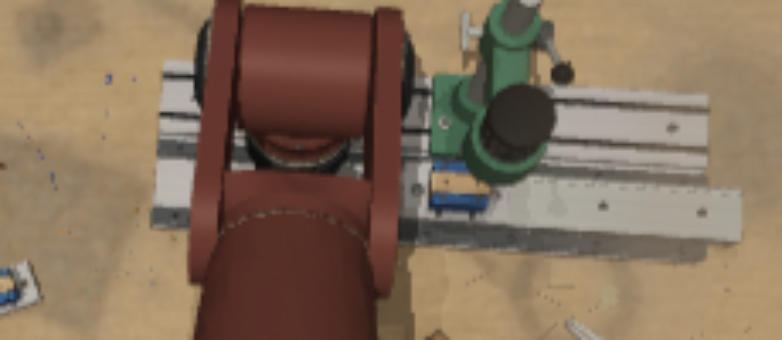

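Camera travel is 167.9 mm against the 167 mm expected, and the holder shows at (460,187) under the motor. The force profile, still about -2 N at 168.5, doesn't prove the bar is centred, so I'll probe gently in both directions while gripped. Leaving the notch needs about 7 N, so I stop well below that.

Run:
```python
from h import *
a=.085;q=quat(a); y=yv(a); p0=np.load('p0.npy')
f=lambda s:(round(float((p0-s['position'])@y)*1000,2),round(float(s['ft_force']@y),2))
def go(ts,lim):
    for t in ts:
        r.line_to(p0-t*y,q,speed=.01); r.hold(.1); s=r.sense(); print(round(t*1000,1),f(s),end=' | ')
        if abs(s['ft_force']@y)>lim: break
    print(); return t
t=go(np.arange(.1684,.1712,.0004),3.5)
go(np.arange(t,.1664,-.0004),4.5); print(r.sense()['time'])
```

```text
168.4 (168.26, 0.08) | 168.8 (168.63, 1.8) | 169.2 (168.86, 2.2) | 169.6 (169.02, 1.9) | 170.0 (169.19, 3.28) | 170.4 (169.32, 4.32) | 
170.4 (169.31, 4.0) | 170.0 (169.32, 3.73) | 169.6 (169.25, 2.46) | 169.2 (169.12, 1.15) | 168.8 (168.92, 0.3) | 168.4 (168.68, 0.42) | 168.0 (168.47, 0.02) | 167.6 (168.28, -1.12) | 167.2 (168.07, -2.27) | 166.8 (167.92, -3.12) | 166.4 (167.78, -3.63) | 
41.0667
```

The detent resists both ways: +4.3 N at 169.3 mm and -3.6 N at 167.8 mm. The notch centre is therefore at about 168.5 mm. I'll go there, loosen so the ball can centre the bar, regrip and hand in.

Run:
```python
from h import *
a=.085;q=quat(a); y=yv(a); p0=np.load('p0.npy')
f=lambda s:(round(float((p0-s['position'])@y)*1000,2),s['ft_force'].round(2),round(s['grip_width'],4),s['time'])
r.line_to(p0-.1685*y,q,speed=.01); r.hold(.2); print(f(r.sense()))
r.gripper_to(.024); r.hold(.5); print(f(r.sense()))
img,W=wshot('wf'); m=(abs(np.arange(640)[None]-319)<22)&(W[...,2]>.074)&(W[...,2]<.085)&(np.arange(400)[:,None]>285)
l=cv2.connectedComponentsWithStats(m.astype(np.uint8)); Q=W[l[1]==1+np.argmax(l[2][1:,4])]; print(cv2.minAreaRect(Q[:,:2].astype(np.float32)*1000))
r.gripper_to(.01,30); r.hold(.6); s=r.sense(); print(f(s),s['ft_force']@y)
W=world('top')[2]; y2=y[:2]; c0=np.array([.5916,.059])-.1685*y2
m=(np.hypot(W[...,0]-c0[0],W[...,1]-c0[1])<.04)&(W[...,2]>.066)&(W[...,2]<.084); print(m.sum(),np.median(W[m][:,2]),cv2.minAreaRect(W[m][:,:2].astype(np.float32)*1000))
if abs(s['ft_force']@y)<2 and s['grip_width']>.014: r.hand_in(); print('handed in')
```

```text
(168.71, array([-4.68,  0.71,  5.29]), 0.0167, 41.625)
(168.5, array([-0.41,  1.  ,  0.06]), 0.024, 42.3667)
((587.8439331054688, 20.551708221435547), (17.804346084594727, 17.024206161499023), 65.15204620361328)
(168.5, array([-3.55, -0.41,  3.65]), 0.0175, 43.5333) -0.7142565807782322
189 0.07564532481827091 ((577.5338134765625, -108.18934631347656), (46.34208297729492, 33.93315124511719), 84.20800018310547)
the job is handed in; nothing more can be done
handed in
```

I set the holder on both pegs, slid the bar into the first notch and handed the job in at 43.5 s, still gripping the knob. No verdict was reported.

**Holder:** My first grasp closed on air, because the fingertips sit about 37–48 mm behind the reported TCP. The holder did not move, and the second, deeper grasp held. After letting go, the plate top measured 45.4 mm (45 expected), the block top 75.9 mm (76 expected), and it was aligned with the bar. After the slide the block top still read 75.6 mm.

**Notch:** The ball resisted in both directions, at +4.3 N and -3.6 N, which put the notch centre at about 168.5 mm of travel. I loosened the grip so the ball could centre the bar, then regripped at 17.5 mm with 30 N. The remaining force along the rail was 0.7 N or less.

**Small disagreements:**
- **Travel:** estimating from the drill column gave 167 mm, and the knob as seen by the wrist camera gave about 168.5 mm at the end. That gap is within the camera calibration, and I trusted the resistance of the ball.
- **Side load:** a steady load of about 3.5 N in x and z stays on the knob grip.

I did not re-measure the sanding block, pliers or bead jar at the end. The arm never worked close to them, and I felt no contact with the drill.

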